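# Gather a stripped lamp's brass fittings into the job tray

### The job

The brass table lamp has been stripped for rewiring: gather its four brass fittings into the plywood job tray so that none goes astray. Stand the lampholder upright in the blue square tub, the dome cap in the wide white dish and the finial in the small red cup, and lay the column flat in the long tin; set each one down rather than letting it fall. The chrome lampholder and the chrome finial belong to another lamp: leave them standing where they are.

Things in the scene. Friction and masses are not known exactly. Their poses are not given: they have to be found in the camera images.
- holder_brass: Brass (yellow) lampholder. Stands mouth down on a skirt 38 mm in diameter; 66 mm tall. Skirt up to 16 mm, shade ring 44 mm in diameter from 16 to 22 mm, barrel 32 mm in diameter from 22 to 50 mm (grip here, fingertips above the ring), neck 16 mm in diameter from 56 to 66 mm. Origin: centre of its underside; z up; round. About 90 g.
- cap_brass: Brass dome cap. Stands on a rim 54 mm in diameter; 46 mm tall: dome up to 21 mm, then a plain round neck 18 mm in diameter from 21 to 46 mm (grip here). Origin: centre of its underside; z up; round. About 80 g.
- finial_brass: Brass (yellow) finial. Stands on a foot 32 mm in diameter, 5 mm high; 60 mm tall. Narrow waist, then an urn 24 mm in diameter from 22 to 44 mm (grip here), then a pointed tip. Origin: centre of its underside; z up; round. About 70 g.
- column_brass: Brass lamp column lying on the bench: round barrel 18 mm in diameter between two square plinths 30 x 30 mm, 14 mm thick; 140 mm long over all. Origin: on its axis at mid length, 15 mm above what it lies on; x along its length. The middle 80 mm of the barrel is plain: grip at the middle, across. About 220 g.
- holder_chrome: Does not belong: chrome (silver-grey) lampholder. Stands mouth down on a skirt 38 mm in diameter; 66 mm tall. Skirt up to 16 mm, shade ring 44 mm in diameter from 16 to 22 mm, barrel 32 mm in diameter from 22 to 50 mm (grip here, fingertips above the ring), neck 16 mm in diameter from 56 to 66 mm. Origin: centre of its underside; z up; round. 
- finial_chrome: Does not belong: chrome (silver-grey) finial. Stands on a foot 32 mm in diameter, 5 mm high; 60 mm tall. Narrow waist, then an urn 24 mm in diameter from 22 to 44 mm (grip here), then a pointed tip. Origin: centre of its underside; z up; round. 
- dish_wide: Place of the cap: round white dish, 82 mm outside, 76 mm inside, 14 mm high, inner floor 3 mm above its underside. Fixed in one of the tray's three cells. The fixed plywood job tray is 164 x 272 mm, its rim 16 mm above the bench. Origin: centre of its underside, 6 mm above the bench; x: along the tray's short side, away from the robot; y: along its long side.
- tub_square: Place of the lampholder: square blue tub, 72 mm outside, 66 mm inside, 14 mm high, inner floor 3 mm above its underside. Fixed in one of the tray's three cells. The cells lie in a row along the tray's far side, 88 mm from centre to centre; their inserts swap places. Origin: centre of its underside, 6 mm above the bench; x: along the tray's short side, away from the robot; y: along its long side.
- cup_small: Place of the finial: small round red cup, 64 mm outside, 58 mm inside, 14 mm high, inner floor 3 mm above its underside. Fixed in one of the tray's three cells. Origin: centre of its underside, 6 mm above the bench; x: along the tray's short side, away from the robot; y: along its long side.
- tin_long: Place of the column: long grey metal tin, 62 x 172 mm outside, 56 x 166 mm inside, 9 mm high, inner floor 3 mm above its underside. Fixed in the tray's near row, 78 mm nearer the robot than the row of cells. Origin: centre of its underside, 6 mm above the bench; x: along the tray's short side, away from the robot; y: along its long side. Its length is along y.
Mind the look-alikes: they are no part of the job. Leave any pink or purple look-alike of the cap_brass alone.

How it is judged:
By the outcome, as a careful person would: the job done as asked, in the order asked, and still so for the second after the job is handed in, with the robot touching nothing.
It also fails if it takes over 96 s, if anything falls off the work surface, if the arm or the gripper's body presses on something with over 40 N, if the wrist force passes 120 N, or if a joint passes its speed limit or range.

### The arm

A 6-joint arm with a two-finger parallel gripper is mounted at the origin on the work surface. World frame = base frame: x ahead of the robot, y to its left, z up, the work surface at z = 0. Lengths are in mm, angles in rad, forces in N, time in s.
With the tool pointing down it reaches from about 275 to 825 mm from the base axis. Payload 5.2 kg.
Tool frame: the origin (TCP) lies at the very end of the fingers, on their centre line; the grasp point (between the pads) lies 19 mm behind it; z points along the fingers, y is the line along which they close (so a half turn about z gives the same grasp; the last joint's range is limited). The gripper opens to 93 mm and grips with 3 to 60 N. Pads are 15 mm wide; open, the fingers measure 128 mm over their backs; the gripper's body (75 mm by 188 mm) begins 65 mm behind the grasp point.
Start: joints at [0.983, 0.259, 1.535, -0, 1.348, -0.203], TCP at [206.434, 509.794, 218.653] pointing down, gripper open.
Joint ranges: [-3.14, 3.14], [-0.91, 2.08], [0.19, 2.58], [-1.22, 4.36], [0.22, 2.71], [-3.12, 3.12]. Speed limits (rad/s): [2.57, 2.57, 3.14, 3.14, 3.14, 3.14].

### API

Orientations are given as [roll, pitch, yaw] about the fixed x, y, z axes, in that order (R = Rz(yaw) Ry(pitch) Rx(roll)).
In Python, from bench import robot gives the robot as it stands. The module is installed in compiled form; this text tells all that it offers. Calls block until the motion is done:
- robot.move_ptp(position, orientation): joint-space move of the TCP to a pose.
- robot.move_linear(position, ori=None, speed=150, f_stop=None): straight line of the TCP; ori=None keeps the orientation; speed is the mean speed in mm/s. With f_stop (N) it stops when the force on the tool has changed by that much, and returns True; else False.
- robot.move_j(angles): joint-space move.
- robot.move_gripper(opening): opening from 0.0 (shut) to 1.0 (fully open); the grip force is fixed at half the most; returns when the fingers have stopped.
- robot.sleep(seconds).
- robot.inverse_kinematics(position, orientation): joint angles nearest the present ones, or None.
- robot.get_image(name): name is "side" or "top"; returns a dict with "img" (400x640x3 uint8, blue, green, red), "fovy" (degrees; the focal length in pixels is half the picture's height over the tangent of half this angle, whatever the lens; pixels are square), "cx", "cy" (the principal point, pixels), "eye" and "orientation" of the camera in the world. Camera axes: x right, y down, z forward; pixel columns grow to the right and rows downward; lengths in mm; the calibration is good to about 2 mm. A picture is of the moment at which its call begins. There is no depth.
A pose or a line that the arm cannot do raises robot.MotionError and nothing moves.
- robot.hand_in(): hands the job in; it is judged then, once.
Readings, each from a call of its own:
- robot.current_t(): time.
- robot.current_qpos(): joint angles.
- robot.current_joint_vel(): joint speeds.
- robot.current_joint_efforts(): joint torques, N m.
- robot.current_tcp_pos(): TCP position.
- robot.current_eef_rot(): TCP orientation.
- robot.current_contact_force(): force on the tool from outside, world axes, zero at the start.
- robot.current_ft_torque(): the same for the moment, N m.
- robot.current_gripper_width(): opening from 0.0 (shut) to 1.0 (fully open).
- robot.current_finger_force(): force on a finger pad.
Only numpy, scipy, OpenCV 4.12 (cv2) and the standard library are available. Lean on these libraries where they do the work, as an engineer would, in place of code of your own. Each camera call takes 0.05 s, during which the arm holds its last target. There are 200 camera calls.

## Working session

There is one attempt and no reset: what is moved stays moved. The work goes in short steps, each a Python script; the robot and the scene stay as the last script left them, time stands still between calls to the robot, and variables do not carry over. Pictures are saved under pics/ and viewed, at most 14 in all, crops included, and the job is handed in when it is done.

```bash
mkdir -p pics && python3 - <<'E'
from bench import robot
import cv2
for n in("top","side"):
    d=robot.get_image(n); cv2.imwrite(f"pics/{n}0.png",d["img"]); print(n,{k:v for k,v in d.items() if k!="img"})
print(robot.current_t(),robot.current_eef_rot())
E
```

```text
top {'fovy': 55.114530732570984, 'cx': 322.9116965201157, 'cy': 195.08574410479574, 'eye': array([473.83051   , -17.41101441, 957.89396705]), 'orientation': array([-3.09382836,  0.03758559, -1.54516545])}
side {'fovy': 50.95100368887102, 'cx': 317.92779442137606, 'cy': 194.45983756237246, 'eye': array([ 227.62549193, -711.0350579 ,  646.20176227]), 'orientation': array([-2.25710193e+00, -4.71329287e-05, -3.92462824e-01])}
0.1 [-3.14000844e+00 -3.47234985e-04  2.75678667e+00]
```

View pics/top0.png

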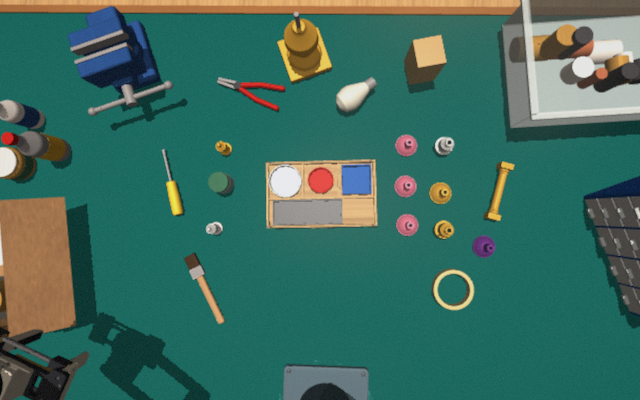

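View pics/side0.png

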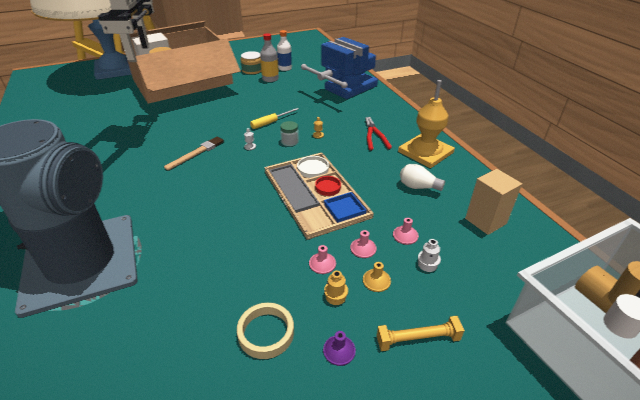

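The pictures show these candidates, in top-view pixels:
- **Holders:** brass (444,230), chrome (445,146).
- **Caps:** brass (440,193), pink look-alikes (406,146), (405,186) and (407,225), purple (484,246).
- **Finials:** brass (223,148), chrome (214,228).
- **Column:** (501,191).
- **Tray:** dish (285,181), cup (320,180), tub (356,180), tin (308,212).

By the description I choose the yellow ones. Next I'll check them in close crops.

```bash
python3 - <<'E'
import cv2
def crop(src,dst,x0,y0,x1,y1,s):
    im=cv2.imread(src)[y0:y1,x0:x1]; im=cv2.resize(im,None,fx=s,fy=s,interpolation=cv2.INTER_CUBIC)
    for x in range(-(-x0//10)*10,x1,10):
        cv2.line(im,((x-x0)*s,0),((x-x0)*s,6 if x%50 else 18),(255,255,255),1)
    for y in range(-(-y0//10)*10,y1,10):
        cv2.line(im,(0,(y-y0)*s),(6 if y%50 else 18,(y-y0)*s),(255,255,255),1)
    cv2.imwrite(dst,im)
crop("pics/top0.png","pics/tr.png",390,130,525,260,4)
crop("pics/top0.png","pics/tl.png",200,135,385,240,4)
crop("pics/side0.png","pics/sr.png",300,210,470,360,4)
E
```

```text
(no output)
```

View pics/tr.png

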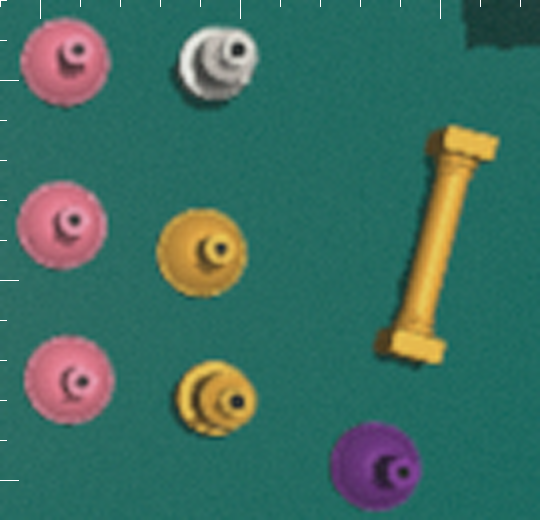

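View pics/tl.png

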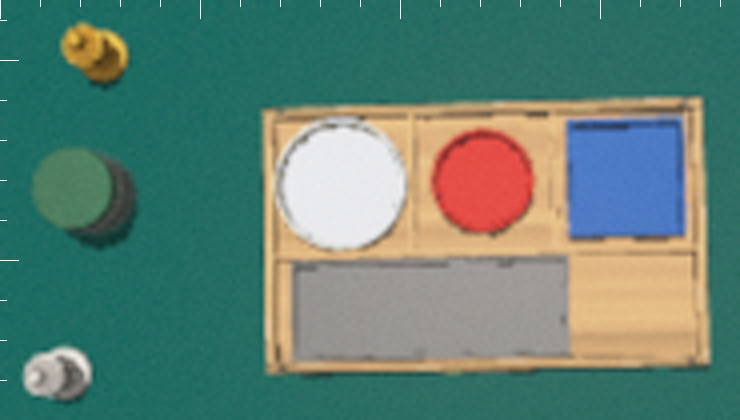

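View pics/sr.png

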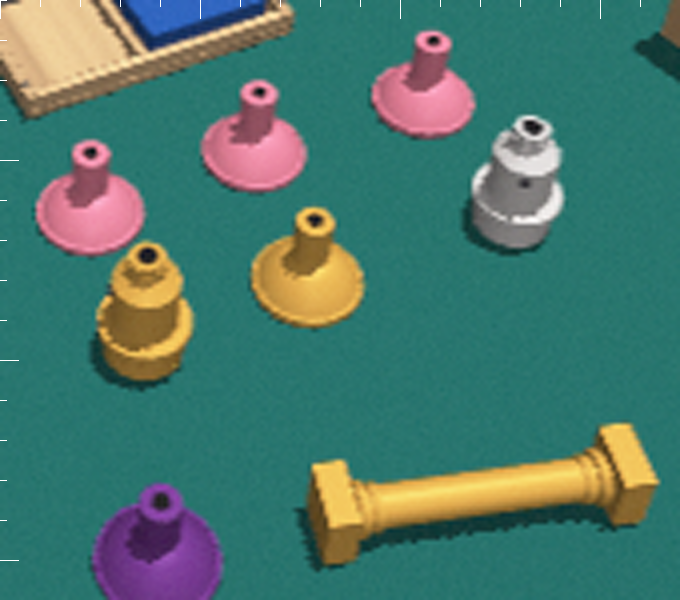

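The close crops confirm the choice, in top-view pixels:
- **Cap:** brass, neck hole at (445,192).
- **Holder:** brass, neck hole at (449,230).
- **Column:** barrel middle at (499,192).
- **Finial:** brass, tip at (221,144), foot at (225.5,149).

The inserts run dish, cup, tub from left to right, with the tin in the near row on the left.

```bash
cat > cam.py <<'E'
import numpy as np
from scipy.spatial.transform import Rotation as R
CAL={"top":(55.114530732570984,322.9116965,195.0857441,[473.83051,-17.41101441,957.89396705],[-3.09382836,0.03758559,-1.54516545]),
"side":(50.951003689,317.9277944,194.459837562,[227.62549193,-711.0350579,646.20176227],[-2.25710193,-4.71329287e-05,-3.92462824e-01])}
def ray(n,u,v):
    fy,cx,cy,e,o=CAL[n]; f=200/np.tan(np.radians(fy/2))
    return np.array(e),R.from_euler("xyz",o).as_matrix()@np.array([(u-cx)/f,(v-cy)/f,1])
def at(n,u,v,z):
    e,d=ray(n,u,v); return e+d*(z-e[2])/d[2]
def c(x0,y0,u,v,s=4): return x0+(u+.5)/s-.5,y0+(v+.5)/s-.5
E
python3 - <<'E'
from cam import *
np.set_printoptions(precision=1,suppress=True)
T=lambda o,u,v:c(*o,u,v); A=(390,130);B=(200,135);S=(300,210)
P=lambda n,o,q,z,cam="top":print(n,cam,z,at(cam,*T(o,*q),z)[:2])
P("holder hole",A,(237,401),66);P("holder ring",A,(214,398),20);P("holder hole",S,(148,256),66,"side")
P("cap hole",A,(221,249),46);P("cap rim",A,(202,253),2);P("cap hole",S,(315,220),46,"side")
P("colmid",A,(437,247),16);P("colmid",S,(485,490),16,"side")
P("pl far",A,(472,143),30);P("pl near",A,(418,346),30);P("b far",A,(457,165),15);P("b near",A,(417,328),15)
P("finial tip",B,(82,41),52);P("foot",B,(103,58),3)
P("finC tip",B,(40,375),52);P("footC",B,(70,373),3);P("holdC",A,(237,49),66)
for n,q,z in(("dish",(341,183),20),("cup",(483,181),20),("tub",(626,179),20),("tin",(431,309),15)):P(n,B,q,z)
k=[at("top",*T(B,*q),16)[:2] for q in((263,109),(702,97),(709,364),(268,374))];print(k,sum(k)/4,[np.linalg.norm(k[i]-k[i-1]) for i in range(4)])
print("side",[at("side",*q,20)[:2] for q in((313,167),(327.5,186),(345,207))])
P("jar",B,(72,188),30)
E
```

```text
holder hole top 66 [ 442.7 -273.8]
holder ring top 20 [ 442.5 -273.3]
holder hole side 66 [ 444.5 -273.9]
cap hole top 46 [ 531.  -269.3]
cap rim top 2 [ 531.  -269.9]
cap hole side 46 [ 533.2 -269.1]
colmid top 16 [ 537.1 -406.9]
colmid side 16 [ 542.3 -406.4]
pl far top 30 [ 598.9 -421.4]
pl near top 30 [ 476.9 -390.2]
b far top 15 [ 587.3 -419. ]
b near top 15 [ 487.8 -395.6]
finial tip top 52 [631.4 268.4]
foot top 3 [629.3 270. ]
finC tip top 52 [430.4 286. ]
footC top 3 [429.8 283.4]
holdC top 66 [ 646.  -271.7]
dish top 20 [551.8 113.7]
cup top 20 [555.   26.2]
tub top 20 [558.2 -61.4]
tin top 15 [475.7  56.4]
[array([597.2, 164.4]), array([ 610.2, -107.1]), array([ 446.5, -114.5]), array([433.1, 155.9])] [521.8  24.7] [np.float64(164.29018282805785), np.float64(271.7997809745392), np.float64(163.83713319660424), np.float64(270.71382560785383)]
side [array([550.8, 102.5]), array([553.7,  16.2]), array([559.7, -69.8])]
jar top 30 [544.2 278. ]
```

```bash
cat > pp.py <<'E'
from bench import robot
import numpy as np
def pick(x,y,z,yaw,open_mm,zh=130):
    robot.move_ptp([x,y,zh],[np.pi,0,yaw]); robot.move_gripper(open_mm/93)
    hit=robot.move_linear([x,y,z],speed=120,f_stop=8); print("hit" if hit else "clear",robot.current_tcp_pos().round(1))
    robot.move_gripper(0); print("width mm",round(robot.current_gripper_width()*93,1),"F",robot.current_finger_force())
    robot.move_linear([x,y,zh],speed=150)
    print("lifted, mm",round(robot.current_gripper_width()*93,1),"t",robot.current_t())
def place(x,y,z,yaw,open_mm,zh=130):
    robot.move_ptp([x,y,zh],[np.pi,0,yaw]); robot.move_linear([x,y,z+6],speed=120)
    hit=robot.move_linear([x,y,z-2],speed=15,f_stop=4)
    print("touch",hit,robot.current_tcp_pos().round(1),"mm",round(robot.current_gripper_width()*93,1))
    robot.move_gripper(open_mm/93); robot.sleep(.2)
    robot.move_linear([x,y,zh],speed=150); print("t",robot.current_t())
def snap(n,cams=("top","side")):
    import cv2
    for c in cams: cv2.imwrite(f"pics/{n}_{c}.png",robot.get_image(c)["img"])
E
python3 - <<'E'
from pp import *
pick(443.5,-273.6,25.5,np.pi/2,60)
E
```

```text
clear [ 444.  -274.    26.1]
width mm 30.7 F 30.0004380941391
lifted, mm 30.5 t 6.1833
```

```bash
python3 - <<'E'
from pp import *
place(558,-61.5,34.5,np.pi/2+.047,55)
pick(532,-269.4,24.5,np.pi/2,45)
snap("a",("side",))
E
```

```text
touch True [558.2 -61.5  34.7] mm 30.5
t 10.1
clear [ 532.5 -269.8   25.2]
width mm 16.5 F 30.00054359436035
lifted, mm 15.9 t 13.8417
```

View pics/a_side.png

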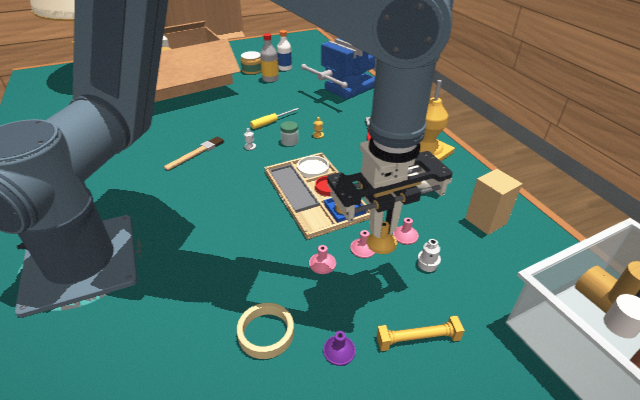

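The brass cap hangs upright in the gripper at about (382,238), and its neighbours are undisturbed. I'll place it and fetch the finial.

```bash
python3 - <<'E'
from pp import *
place(551.8,113.7,33.5,np.pi/2+.047,45)
pick(630.3,269.2,16,np.pi/2,50)
snap("b")
E
```

```text
touch True [552.2 113.8  33.7] mm 16.1
t 18.35
clear [631.1 269.4  17. ]
width mm 22.4 F 30.000357631361112
lifted, mm 22.5 t 22.0
```

View pics/b_side.png

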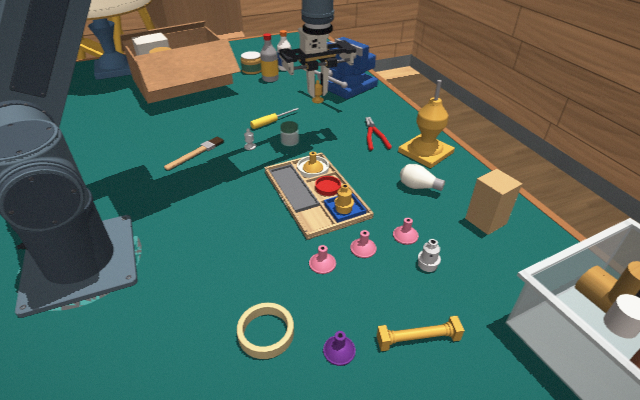

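The holder stands in the blue tub at (345,200) and the cap in the dish at (313,163). The finial is in the gripper at (318,98). Next are the finial's placing and the column's pick.

```bash
python3 - <<'E'
from pp import *
place(555,26.2,25.5,np.pi/2+.047,50)
pick(539,-406.3,7,-.243,50)
snap("c")
import cv2
cv2.imwrite("pics/c2.png",cv2.resize(cv2.imread("pics/c_side.png")[100:350,240:500],None,fx=2.3,fy=2.3,interpolation=2))
E
```

```text
touch True [555.2  26.1  25.3] mm 22.8
t 26.2583
clear [ 539.6 -406.9    7.9]
width mm 17.0 F 30.00033974647522
lifted, mm 17.3 t 30.8417
```

View pics/c2.png

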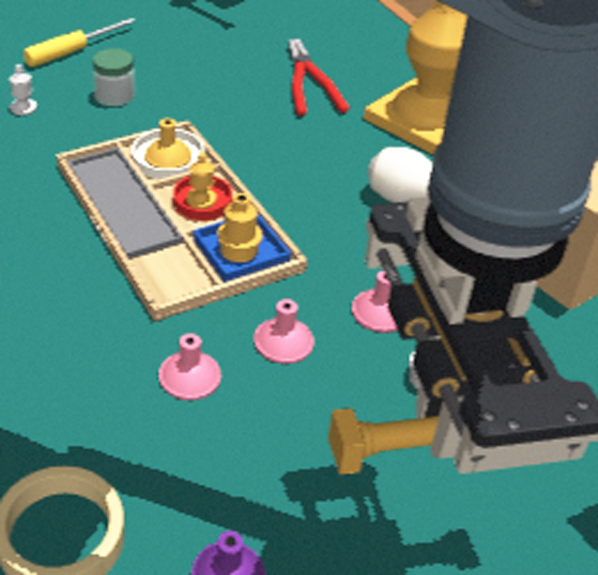

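The finial stands in the red cup, and the column hangs level. Now I'll lay it in the tin.

```bash
python3 - <<'E'
from pp import *
place(475.7,56.4,16.9,np.pi/2+.047,30)
robot.move_ptp([300,330,220],[np.pi,0,2.5]); snap("d")
import cv2
a=cv2.resize(cv2.imread("pics/d_side.png")[130:270,240:450],None,fx=2.8,fy=2.8,interpolation=2)
b=cv2.resize(cv2.imread("pics/d_top.png")[135:240,200:385],None,fx=3.17,fy=2.4,interpolation=2)[:, :588]
cv2.imwrite("pics/d2.png",cv2.vconcat([a[:345],b]))
print(robot.current_t())
E
```

```text
touch True [475.8  56.4  16.2] mm 16.9
t 35.7667Traceback (most recent call last):
  File "<stdin>", line 7, in <module>
cv2.error: OpenCV(4.12.0) /io/opencv/modules/core/src/matrix_operations.cpp:109: error: (-215:Assertion failed) src[i].dims <= 2 && src[i].cols == src[0].cols && src[i].type() == src[0].type() in function 'vconcat'
```

```bash
python3 - <<'E'
import cv2
a=cv2.resize(cv2.imread("pics/d_side.png")[130:270,240:450],(588,330))
b=cv2.resize(cv2.imread("pics/d_top.png")[135:240,200:385],(588,264))
cv2.imwrite("pics/d2.png",cv2.vconcat([a,b]))
E
```

```text
(no output)
```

View pics/d2.png

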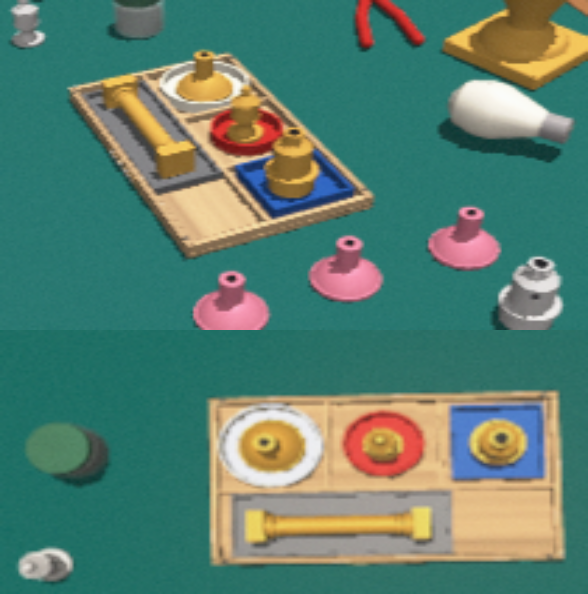

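In the top half (side view), the cap is in the dish at (204,80), the finial in the cup at (245,120) and the holder in the tub at (293,165). All three stand upright, and the column lies flat in the tin at (148,125). The chrome parts are still standing.

```bash
python3 - <<'E'
from bench import robot
print(robot.hand_in(),robot.current_t())
E
```

```text
the job is handed in; nothing more can be done
the job is handed in; nothing more can be done
```

All four brass fittings are set down in their places in the job tray, the chrome lampholder and finial were left standing where they were, and the job was handed in at about 37 s of the 96 s allowed; no verdict was returned.

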